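# Set the length stop of a cutting guide and feed the carrot up to it

### The job

Get the cut-to-length board ready for cutting carrot batons: press the button in the middle of the length stop right down to free its brake and, keeping it pressed, push the stop along its rail until it meets the clamp collar, then let the button come up so that the brake grips there. After that push the carrot by its thick end along the channel, gently, until its tip touches the plate of the stop, which must stay against the collar. Only press and push with the fingertips: do not force the stop along with its brake on, do not lift the carrot, do not shift the collar, and leave the peeler, the onion and the ramekin alone.

Things in the scene. Friction and masses are not known exactly. Their poses are not given: they have to be found in the camera images.
- guide_board: Fixed wooden cut-to-length board, 170 x 465 mm, upper face 18 mm above the worktop. Origin at worktop level under the knife slot (a 5 mm gap in the channel's walls), mid-depth; x away from the robot, y along the board to the left, z up; it may be turned up to 0.2 rad. Wood from y = -235 to +230 mm.
- channel_mouth (a point): Right-hand end of the carrot's channel, on its middle line at the board's upper face (board x = 0, y = -105 mm). From here walls 14 mm thick, 54 mm apart, run left to y = +22 mm; the far wall reaches 53 mm, the near one 41 mm above the worktop. To the right of here the board is flat and open; the thick end of the carrot stays there to the last.
- rail_end (a point): Left end of the aluminium T rail, middle of its top, 66 mm above the worktop (board x = 48, y = 224 mm). The rail is 24 mm wide and runs 200 mm to the right from here.
- length_stop (a joint): Slide of the length stop, a black carriage on the rail (46 mm across it, 66 mm along it, 78 mm high) with a steel plate hanging across the channel's line. In m; grows as the stop goes right (board -y), towards the collar. Its right-hand face is at board y = 0.155 - value. Dragging it takes about 18 N with the brake on, 2 N with the button down.
- stop_button (a joint): Steel button in the middle of the stop's top, 30 mm across the rail, 46 mm along it, a 2.5 mm lip at either end (37 mm flat between). In m: 0 up, 0.006 fully down. Its force rises to 14 N at 4 mm, where the brake is free, and is 15 N at 6 mm, a firm end. A finger pressed on it drags the stop along by friction or by a lip; let go, it springs up and brakes.
- button_top (a point): Middle of the button's top face between the lips, 86 mm above the worktop when up; 33 mm to the left of the stop's right-hand face. Moves with the stop and the button.
- stop_face (a point): Point on the plane of the stop's right-hand face, on the channel's middle line, 37 mm above the worktop: where the carrot's tip meets the steel plate (42 mm wide, from board x = -16 to +26 mm, 21 to 63 mm above the worktop). Axes as the board's.
- collar_face (a point): Middle of the left-hand face of the dark steel clamp collar (40 mm across the rail, 18 mm along it, 76 mm high, with a small black thumbscrew behind) on the rail. The stop's right-hand face is to meet this face. Axes as the board's. The collar is clamped: it slips at 40 N.
- carrot: Carrot lying on the board in the channel, 191 mm long, 44 mm wide and 38 mm high at its thick end, 0.08 kg. Origin under its middle, on the board; +y towards the thin tip (left), -y towards the thick end (right), which lies out on the flat part of the board, 60 mm or more to the right of the walls' ends.
- carrot_tip (a point): Point of the carrot's thin tip, 96 mm from its middle along its +y.
- carrot_butt (a point): Middle of the stub on the carrot's thick end, 96 mm from its middle along its -y, 18 mm above the board; the broad shoulder begins 9 mm farther in.
- peeler: Bystander: peeler with a black handle, 170 mm long, 25 mm wide, 18 mm high, lying in front of the board's right half. Origin under its middle.
- onion: Bystander: onion, 76 mm across and high, behind the board. Origin under its middle.
- ramekin: Bystander: white ramekin, 74 mm across, 38 mm high, behind the board's right half. Origin under its middle.

How it is judged (in metres and radians):
On the way, in this order (a step that is already met when the one before it is completed fails the run):
1. the button in the stop's middle is pressed down and the brake is free (value of joint stop_button above 0.0035 m), for 0.1 s.
2. the length stop stands against the collar with its button up again and the brake on (y of stop_face in the frame of collar_face below 0.002 m and value of joint stop_button below 0.0015 m), for 0.2 s.
At the end, for the whole second after the job is handed in: The length stop stands within 2.5 mm of the collar with its button up and brake on, and the carrot lies at rest on the board in its channel, its tip within 3 mm of the stop's plate (y of stop_face in the frame of collar_face below 0.0025 m and value of joint stop_button below 0.0015 m and y of carrot_tip in the frame of stop_face above -0.003 m and x of carrot_tip in the frame of stop_face between -0.014 and 0.024 m and height (world z) of carrot below 0.025 m and linear speed of carrot below 0.01 m/s); the robot touches nothing.
It fails at once if the stop is forced along its rail with the brake on (value of joint stop_button below 0.0015 m and contact force between any of the fingers, the arm and length_stop above 12 N and (velocity of joint length_stop above 0.005 m/s or velocity of joint length_stop below -0.005 m/s)).
It fails at once if the carrot is lifted (height (world z) of carrot above 0.028 m).
It fails at once if the collar is shifted (distance of collar_face from where it was at the start of the episode above 0.003 m).
It fails at once if the peeler, the onion or the ramekin is disturbed (distance of any of peeler, onion, ramekin from where it was at the start of the episode above 0.02 m).
It also fails if it takes over 48 s, if anything falls off the work surface, if the arm or the gripper's body presses on something with over 40 N, if the wrist force passes 120 N, or if a joint passes its speed limit or range.

### The arm

A 7-joint arm with a two-finger parallel gripper is mounted at the origin on a cart in front of the work surface, level with it; the furniture and walls round the work are solid. World frame = base frame: x ahead of the robot, y to its left, z up, the work surface at z = 0. Lengths are in m, angles in degrees, forces in N, time in s.
With the tool pointing down it reaches from about 0.425 to 0.875 m from the base axis. Payload 4.7 kg.
Tool frame: the origin (TCP) lies between the finger pads; the fingertips stand 8 mm ahead of it and the grasp point (between the pads) lies 11 mm behind it (env.tip_extent is the distance from the TCP to the fingertips, in m); z points along the fingers, y is the line along which they close (so a half turn about z gives the same grasp; the last joint's range is limited). The gripper opens to 87 mm and grips with 3 to 60 N. Pads are 19 mm wide; open, the fingers measure 117 mm over their backs; the gripper's body (75 mm by 190 mm) begins 51 mm behind the grasp point.
Start: joints at [77.24, 18.392, -4.016, 83.108, 1.295, 78.541, -3.26], TCP at [0.152, -0.632, 0.231] pointing down, gripper open.
Joint ranges: [-163.93, 163.93], [-17.29, 119.83], [-79.2, 71.16], [3.27, 140.29], [-89.18, 269.18], [5.43, 117.66], [-154.24, 154.24]. Speed limits (degrees/s): [147.25, 147.25, 180, 180, 180, 180, 180].

### API

Orientations are given as [roll, pitch, yaw] about the fixed x, y, z axes, in that order (R = Rz(yaw) Ry(pitch) Rx(roll)).
In Python, from cell import sensors, vision, workorder, env gives the robot as it stands.
- The arm moves only by the tool drive_tool, never from a script. Its argument "moves" is a list of rows, each an object of numbers: "x", "y", "z": the shift along the tool's x, y, z in mm; "rx", "ry", "rz": the turn, a rotation vector about the tool's x, y, z in rad; "fingers": the closure, from -1 (fully open) to 1 (shut). In form: [{"x": .., "y": .., "z": .., "rx": .., "ry": .., "rz": .., "fingers": ..}, ...]. A call has 1 to 20 rows; each row is the pose to reach, as a shift and turn from the pose commanded when the call began, along the tool's axes at that moment; what a row does not reach only later rows make up. A row lasts 1/8 s, in which the tool goes at most 62.5 mm and 10.7 degrees, less where a joint would pass 70% of its speed; a pose out of reach is approached as far as the arm can. A call with a gripper value outside its range is refused whole. The fingers move at their own pace and stop on an object; "force" is the grip in N (left out, the last holds). Time passes only in rows, so rows that repeat a pose let the fingers close. It gives the time, the measured TCP pose, the force, the opening and the grip force at its end, in the units of the state.
- sensors.get_obs(): the state, without advancing time (a new reading comes with each control period).
- vision.read_camera(name): name is "side" or "top" or "wrist"; returns a dict with "image" (480x640x3 uint8, red, green, blue), "fx", "fy", "cx", "cy" (pixels), "R" (3x3) and "t" (3): a world point X has camera coordinates R X + t. Camera axes: x right, y down, z forward; pixel columns grow to the right and rows downward; lengths in m; the calibration is good to about 2 mm. A picture is of the moment at which its call begins. There is no depth.
- workorder.sign_off(): hands the job in; it is judged then, once.
The state is a dict: "time_s": time; "qpos": joint angles; "joint_velocities": joint speeds; "effort": joint torques, N m; "tool_pos": TCP position; "tool_rot": TCP orientation; "force": force on the tool from outside, world axes, zero at the start; "wrist_torque": the same for the moment, N m; "grip_width": finger opening in m; "grasp_force": force on a finger pad.
Only numpy, scipy, OpenCV 4.12 (cv2) and the standard library are available. Lean on these libraries where they do the work, as an engineer would, in place of code of your own. Each camera call takes 0.05 s, during which the arm holds its last target. There are 200 camera calls.

## Working session

There is one attempt and no reset: what is moved stays moved. The work goes in short steps, Python scripts to look and compute and a tool call to move; the robot and the scene stay as the last step left them, time stands still between calls to the robot, and variables do not carry over. Pictures are saved under pics/ and viewed, at most 10 in all, crops included, and the job is handed in when it is done.

Besides the shell and the picture viewer there is one more tool, called after "Request:" by a JSON object that holds its "api" and its "payload", one argument or row to a line. drive_tool: Moves the arm, as the interface text tells. Its arguments: {"type":"object","properties":{"moves":{"type":"array"},"force":{"type":"number"}},"required":["moves"]}

```bash
mkdir -p pics; ls; python3 - <<'E'
from cell import sensors, vision, env
import cv2,pickle
o=sensors.get_obs();print({k:o[k] for k in('time_s','tool_pos','tool_rot','force','grip_width')},env.tip_extent)
d={}
for n in('side','top'):
    c=vision.read_camera(n);d[n]=c
    cv2.imwrite(f'pics/{n}0.png',cv2.cvtColor(c['image'],cv2.COLOR_RGB2BGR))
    print(n,c['fx'],c['cx'],c['cy'],(-c['R'].T@c['t']).round(3),c['R'].round(2).tolist())
pickle.dump(d,open('cam0.pkl','wb'))
E
```

```text
pics
{'time_s': 0.0, 'tool_pos': array([ 0.1523083 , -0.63135071,  0.22945926]), 'tool_rot': array([-1.79889945e+02,  4.45331648e-03,  1.35688179e+01]), 'force': array([-0.12894951,  0.30132053,  0.17237124]), 'grip_width': 0.08699961015212711} 0.008
side 497.9058983678962 325.06657566047966 238.80382649761552 [0.382 0.638 0.561] [[-0.96, -0.28, 0.0], [-0.16, 0.54, -0.83], [0.23, -0.79, -0.56]]
top 489.5920150912657 316.9158669222965 238.58792440770588 [ 0.414 -0.008  0.928] [[-0.35, -0.94, -0.0], [-0.92, 0.34, -0.2], [0.19, -0.07, -0.98]]
```

View pics/top0.png

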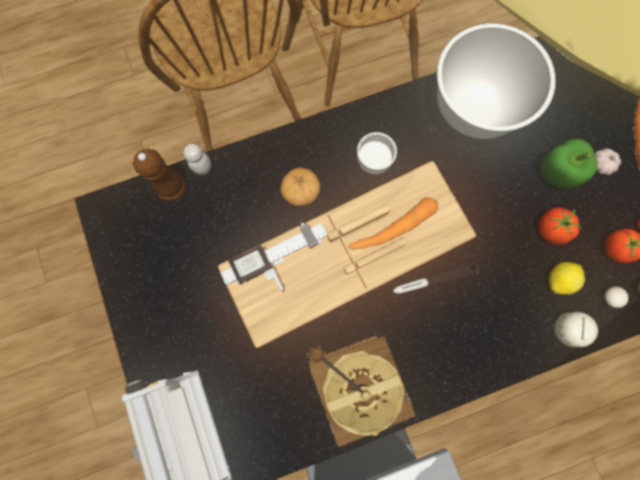

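View pics/side0.png

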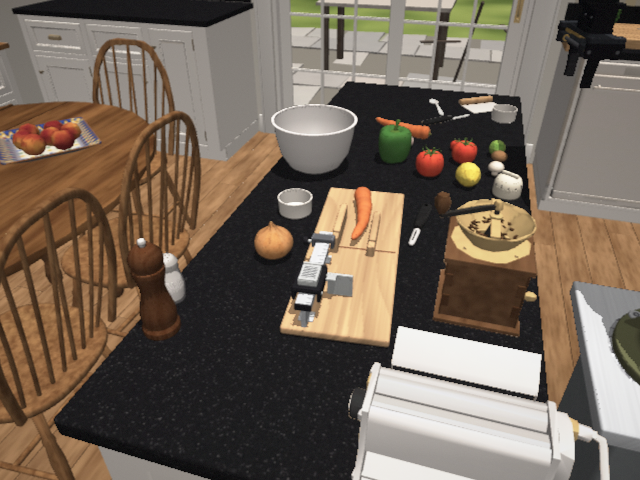

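The top view shows the board with corners near (220,263), (433,163), (474,236) and (260,345). The stop's button is near (248,263), the collar near (309,236), and the carrot runs from its tip at (352,246) to its butt at (436,202). The side view agrees: stop (312,278), collar (322,240), carrot (362,213).

```bash
cat > h.py <<'E'
import numpy as np,cv2
def ray(c,uv,z):
    uv=np.atleast_2d(uv).astype(float)
    d=np.c_[(uv[:,0]-c['cx'])/c['fx'],(uv[:,1]-c['cy'])/c['fy'],np.ones(len(uv))]@c['R']
    o=-c['R'].T@c['t']
    return o+d*((z-o[2])/d[:,2])[:,None]
def proj(c,X):
    p=np.atleast_2d(X)@c['R'].T+c['t']
    return p[:,:2]/p[:,2:]*[c['fx'],c['fy']]+[c['cx'],c['cy']]
def blob(m,seed=None):
    n,l,s,ce=cv2.connectedComponentsWithStats(m.astype(np.uint8))
    i=l[seed[1],seed[0]] if seed else 1+s[1:,4].argmax()
    return (l==i).astype(np.uint8)
def cont(m):
    return max(cv2.findContours(m,cv2.RETR_EXTERNAL,cv2.CHAIN_APPROX_NONE)[0],key=cv2.contourArea)[:,0]
def fr(o,th):
    c,s=np.cos(th),np.sin(th);T=np.eye(4);T[:2,:2]=[[c,-s],[s,c]];T[:3,3]=o;return T
E
python3 - <<'E'
import pickle;from h import *
d=pickle.load(open('cam0.pkl','rb'))
for n,seed,cs in(('top',(300,290),(395,220)),('side',(375,290),(363,213))):
    c=d[n];hsv=cv2.cvtColor(c['image'],cv2.COLOR_RGB2HSV).astype(int);H,S,V=hsv[...,0],hsv[...,1],hsv[...,2]
    m=blob((V>110),seed)
    P=ray(c,cont(m),.018)[:,:2].astype(np.float32)
    r=cv2.minAreaRect(P);print(n,m.sum(),r,cv2.boxPoints(r).round(4).tolist())
    m=blob((H<13)&(S>190)&(V>120),cs)
    P=ray(c,cont(m),.018+.015)[:,:2].astype(np.float32);r=cv2.minAreaRect(P);print(' carrot',m.sum(),r,cv2.boxPoints(r).round(3).tolist())
t=d['top']['image'][195:305,205:365];s=d['side']['image'][225:330,275:375]
a=cv2.resize(t,(800,550),interpolation=cv2.INTER_CUBIC);b=cv2.resize(s,(571,600),interpolation=cv2.INTER_CUBIC)
cv2.imwrite('pics/t1.png',a[...,::-1]);cv2.imwrite('pics/s1.png',b[...,::-1])
E
```

```text
top 21570 ((0.5476276278495789, -0.11686985194683075), (0.1759607493877411, 0.46846115589141846), 6.2546706199646) [[0.43470001220703125, 0.10639999806880951], [0.48570001125335693, -0.35929998755455017], [0.6606000065803528, -0.3400999903678894], [0.6096000075340271, 0.12559999525547028]]
 carrot 305725 ((0.6248656511306763, -0.08813560009002686), (1.323573112487793, 0.9217119216918945), 69.4524154663086) [[-0.039000000804662704, -0.5460000038146973], [0.8240000009536743, -0.8700000047683716], [1.2890000343322754, 0.3700000047683716], [0.4259999990463257, 0.6930000185966492]]
side 13336 ((0.5499284267425537, -0.120231032371521), (0.17534483969211578, 0.48758819699287415), 6.166352272033691) [[0.436599999666214, 0.11270000040531158], [0.48899999260902405, -0.3720000088214874], [0.6632999777793884, -0.3531999886035919], [0.6108999848365784, 0.1316000074148178]]
 carrot 307198 ((0.8953154683113098, -1.214233160018921), (4.145776271820068, 3.2434041500091553), 17.7466983795166) [[-1.5729999542236328, -0.3019999861717224], [-0.5849999785423279, -3.3910000324249268], [3.364000082015991, -2.127000093460083], [2.375, 0.9620000123977661]]
```

View pics/t1.png

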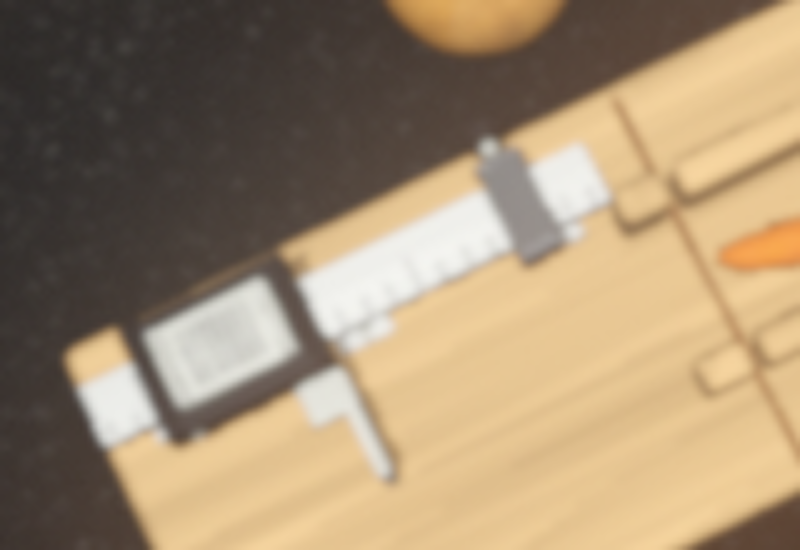

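View pics/s1.png

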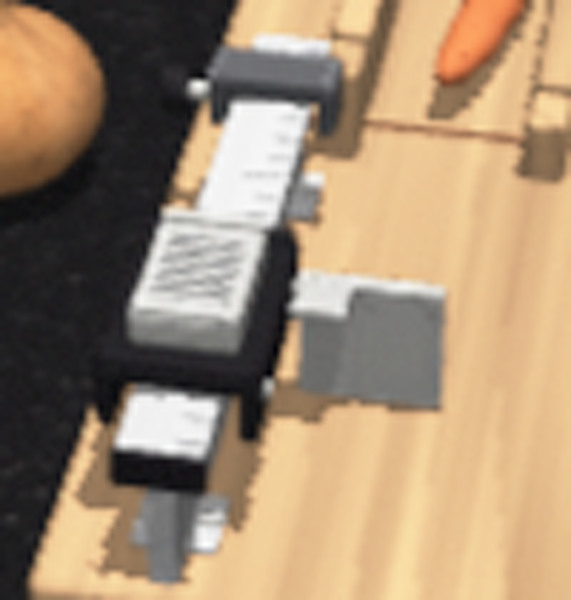

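The top crop shows the button's corners at crop px (142,332), (262,275), (300,350) and (180,412). The carriage's right top edge runs (275,262)–(330,358), and the collar's left top edge runs (480,175)–(528,264). The plate hangs at (365,425), and the carrot tip is at (720,256). The side crop confirms the layout.

```bash
python3 - <<'E'
import pickle;from h import *
d=pickle.load(open('cam0.pkl','rb'))
c=d['top'];hsv=cv2.cvtColor(c['image'],cv2.COLOR_RGB2HSV).astype(int);H,S,V=hsv[...,0],hsv[...,1],hsv[...,2]
P=ray(c,cont(blob(V>110,(300,290))),.018)
T=fr([.5476,-.1169,0],np.radians(6.25))
for it in range(3):
    Q=(P-T[:3,3])@T[:3,:3]
    near=Q[(abs(Q[:,0]+.087)<.008)&(abs(Q[:,1])<.2)];far=Q[(abs(Q[:,0]-.087)<.008)&(abs(Q[:,1])<.2)]
    rt=Q[(abs(Q[:,1]+.233)<.008)&(abs(Q[:,0])<.07)];lf=Q[(abs(Q[:,1]-.233)<.008)&(Q[:,0]<.02)&(Q[:,0]>-.07)]
    f=lambda a,i:np.polyfit(a[:,i],a[:,1-i],1)
    a=[f(near,1),f(far,1),f(rt,0),f(lf,0)];print([(x.round(4).tolist()) for x in a])
    th=np.arctan2(T[1,0],T[0,0])-(a[0][0]+a[1][0])/2
    x=(a[0][1]+a[1][1])/2;y=(a[2][1]+a[3][1])/2
    T=fr(T[:3,3]+T[:3,:3]@[x,y,0],th)
B=T@fr([0,.0025,0],0);print('board',B[:3,3],th)
def tb(px,z):return ((ray(c,np.array(px)/5+[205,195]-.4,z)-B[:3,3])@B[:3,:3])[:,:2]*1000
pr=lambda n,a:print(n,a.round(1).tolist(),a.mean(0).round(1))
pr('button',tb([(142,332),(262,275),(300,350),(180,412)],.086))
pr('carr right',tb([(275,262),(330,358)],.078))
pr('carr left',tb([(122,328),(178,440)],.078))
pr('collar left',tb([(480,175),(528,264)],.076))
pr('collar right',tb([(522,152),(563,245)],.076))
pr('slot',tb([(617,100),(645,165),(715,310),(795,460)],.018))
pr('rail end R',tb([(583,145),(610,198)],.066))
pr('rail end L',tb([(78,388),(102,447)],.066))
m=(H<14)&(S>150)&(V>120)
n,l,s,ce=cv2.connectedComponentsWithStats(m.astype(np.uint8));i=l[220,400]
print('carrot px',s[i]);C=cont((l==i).astype(np.uint8))
q=((ray(c,C,.033)-B[:3,3])@B[:3,:3])[:,:2]*1000
print('tip',q[q[:,1].argmax()],'butt',q[q[:,1].argmin()]);r=cv2.minAreaRect(q.astype(np.float32));print(r)
for y in range(-200,-10,20):
    w=q[abs(q[:,1]-y)<4][:,0];print(y,w.min().round(1) if len(w) else '',w.max().round(1) if len(w) else '')
pickle.dump(B,open('B.pkl','wb'))
for nme,p in(('peeler handle end',(478,268)),('peeler blade',(395,290))):print(nme,((ray(c,p,.01)-B[:3,3])@B[:3,:3])*1000)
E
```

```text
[[0.0008, -0.087], [-0.001, 0.0854], [-0.002, -0.2328], [0.0001, 0.233]]
[[0.0009, -0.0862], [-0.0016, 0.0862], [-0.0019, -0.2329], [0.0, 0.2329]]
[[0.0012, -0.0862], [-0.0012, 0.0862], [-0.0025, -0.2329], [-0.0003, 0.2329]]
board [ 0.54646166 -0.11441124  0.        ] 0.10954775334303295
button [[64.1, 193.3], [63.5, 147.4], [33.6, 146.9], [32.8, 193.3]] [ 48.5 170.2]
carr right [[67.4, 141.5], [27.8, 139.0]] [ 47.6 140.3]
carr left [[70.3, 199.7], [25.6, 198.7]] [ 48.  199.2]
collar left [[63.4, 62.7], [26.9, 61.9]] [45.1 62.3]
collar right [[64.2, 45.6], [27.4, 47.7]] [45.8 46.7]
slot [[78.7, -1.1], [51.1, 0.9], [-10.6, 2.9], [-74.1, 2.4]] [11.2  1.3]
rail end R [[58.8, 23.9], [36.9, 24.0]] [47.8 23.9]
rail end L [[60.4, 223.7], [37.5, 224.8]] [ 49.  224.3]
carrot px [     0      0    640    480 305261]
tip [-86.28644915 708.38258689] butt [ 193.43792699 -780.99209281]
((80.80657958984375, 17.54638671875), (1323.572998046875, 921.7118530273438), 63.1757926940918)
-200 -544.4 488.3
-180 -534.5 498.6
-160 -524.6 508.9
-140 -514.8 519.2
-120 -504.9 529.5
-100 -494.2 539.7
-80 -484.3 549.1
-60 -474.4 559.4
-40 -464.5 569.7
-20 -453.9 580.0
peeler handle end [[-139.88356478 -208.05773256   10.        ]]
peeler blade [[-105.84169844  -48.19801832   10.        ]]
```

```bash
cat >> h.py <<'E'
from scipy.spatial.transform import Rotation as Ro
def plan(targets,yaw):
    """board/world targets (m) -> tool-frame shifts (mm) and rz from the measured pose"""
    from cell import sensors
    o=sensors.get_obs();R=Ro.from_euler('xyz',o['tool_rot'],degrees=True)
    print('t',o['time_s'],'pos',o['tool_pos'].round(4),'rot',o['tool_rot'].round(2),'F',o['force'].round(2),'q',o['qpos'].round(0))
    for X in targets:print('  shift',(R.inv().apply(np.array(X)-o['tool_pos'])*1000).round(1))
    print('  rotvec',(R.inv()*Ro.from_euler('xyz',[180,0,yaw],degrees=True)).as_rotvec().round(4))
def bw(B,x,y,z):return B[:3,:3]@(np.array([x,y,0])/1000)+B[:3,3]+[0,0,z/1000]
E
python3 - <<'E'
import pickle;from h import *
d=pickle.load(open('cam0.pkl','rb'));B=pickle.load(open('B.pkl','rb'))
b=bw(B,48,170,130);print(b)
plan([[.25,-.56,.26],[.45,-.4,.26],[.52,-.2,.26],[b[0],b[1],.2],b],96.28)
c=d['top'];hsv=cv2.cvtColor(c['image'],cv2.COLOR_RGB2HSV).astype(int)
print(hsv[222,402],hsv[205,430],hsv[290,300],hsv[245,356])
for z in(0,.2):print('grinder',ray(c,[(310,350),(410,440),(390,340),(480,460)],z).round(2).tolist())
H,S,V=hsv[...,0],hsv[...,1],hsv[...,2]
m=(S>205)&(V>150)&(H<18);m[:190]=0;m[260:]=0;m[:,:340]=0;m[:,445:]=0
C=cont(blob(m));q=((ray(c,C,.033)-B[:3,3])@B[:3,:3])[:,:2]*1000
print(m.sum(),'tip',q[q[:,1].argmax()],'butt',q[q[:,1].argmin()])
for y in range(-220,0,20):
    w=q[abs(q[:,1]-y)<4][:,0]
    if len(w):print(y,w.min().round(1),w.max().round(1))
E
```

```text
[0.57558804 0.0598175  0.13      ]
t 0.1 pos [ 0.1523 -0.6314  0.2296] rot [-1.799e+02  1.000e-02  1.357e+01] F [-0.73  0.44 -0.21] q [77. 18. -4. 83.  1. 79. -3.]
  shift [111.7 -46.6 -30.4]
  shift [ 343.7 -155.2  -30.2]
  shift [ 458.6 -333.2  -29.9]
  shift [ 573.6 -572.6   30.5]
  shift [ 573.6 -572.5  100.5]
  rotvec [-1.5000e-03 -1.1000e-03 -1.4436e+00]
[ 15 176 247] [ 14 169 238] [ 18  95 226] [ 15 170 247]
grinder [[0.4, 0.01, 0.0], [0.19, -0.1, 0.0], [0.36, -0.13, 0.0], [0.12, -0.2, 0.0]]
grinder [[0.4, 0.01, 0.2], [0.24, -0.08, 0.2], [0.37, -0.11, 0.2], [0.18, -0.16, 0.2]]Traceback (most recent call last):
  File "<stdin>", line 10, in <module>
  File "h.py", line 12, in blob
    i=l[seed[1],seed[0]] if seed else 1+s[1:,4].argmax()
                                        ~~~~~~~~~~~~~~^^
ValueError: attempt to get argmax of an empty sequence
```

Request:
{"api": "drive_tool", "payload": {
  "moves": [
    {"x": 56, "y": -23, "z": -30, "fingers": 1},
    {"x": 112, "y": -47, "z": -30, "rz": -0.1, "fingers": 1},
    {"x": 160, "y": -68, "z": -30, "rz": -0.25, "fingers": 1},
    {"x": 206, "y": -90, "z": -30, "rz": -0.4, "fingers": 1},
    {"x": 252, "y": -112, "z": -30, "rz": -0.55, "fingers": 1},
    {"x": 298, "y": -134, "z": -30, "rz": -0.7, "fingers": 1},
    {"x": 344, "y": -155, "z": -30, "rz": -0.85, "fingers": 1},
    {"x": 373, "y": -200, "z": -30, "rz": -1.0, "fingers": 1},
    {"x": 402, "y": -245, "z": -30, "rz": -1.1, "fingers": 1},
    {"x": 431, "y": -290, "z": -30, "rz": -1.2, "fingers": 1},
    {"x": 459, "y": -333, "z": -30, "rz": -1.3, "fingers": 1},
    {"x": 482, "y": -381, "z": -20, "rz": -1.444, "fingers": 1},
    {"x": 505, "y": -429, "z": -10, "rz": -1.444, "fingers": 1},
    {"x": 528, "y": -477, "z": 5, "rz": -1.444, "fingers": 1},
    {"x": 551, "y": -525, "z": 20, "rz": -1.444, "fingers": 1},
    {"x": 574, "y": -573, "z": 30, "rz": -1.444, "fingers": 1},
    {"x": 574, "y": -573, "z": 60, "rz": -1.444, "fingers": 1},
    {"x": 574, "y": -573, "z": 100, "rz": -1.444, "fingers": 1},
    {"x": 574, "y": -573, "z": 100, "rz": -1.444, "fingers": 1}
  ]
}}

```text
invalid input at $.moves[0]: expected keys x, y, z, rx, ry, rz, fingers
```

Request:
{"api": "drive_tool", "payload": {
  "moves": [
    {"x": 56, "y": -23, "z": -30, "rx": 0, "ry": 0, "rz": 0, "fingers": 1},
    {"x": 112, "y": -47, "z": -30, "rx": 0, "ry": 0, "rz": -0.1, "fingers": 1},
    {"x": 160, "y": -68, "z": -30, "rx": 0, "ry": 0, "rz": -0.25, "fingers": 1},
    {"x": 206, "y": -90, "z": -30, "rx": 0, "ry": 0, "rz": -0.4, "fingers": 1},
    {"x": 252, "y": -112, "z": -30, "rx": 0, "ry": 0, "rz": -0.55, "fingers": 1},
    {"x": 298, "y": -134, "z": -30, "rx": 0, "ry": 0, "rz": -0.7, "fingers": 1},
    {"x": 344, "y": -155, "z": -30, "rx": 0, "ry": 0, "rz": -0.85, "fingers": 1},
    {"x": 373, "y": -200, "z": -30, "rx": 0, "ry": 0, "rz": -1.0, "fingers": 1},
    {"x": 402, "y": -245, "z": -30, "rx": 0, "ry": 0, "rz": -1.1, "fingers": 1},
    {"x": 431, "y": -290, "z": -30, "rx": 0, "ry": 0, "rz": -1.2, "fingers": 1},
    {"x": 459, "y": -333, "z": -30, "rx": 0, "ry": 0, "rz": -1.3, "fingers": 1},
    {"x": 482, "y": -381, "z": -20, "rx": 0, "ry": 0, "rz": -1.444, "fingers": 1},
    {"x": 505, "y": -429, "z": -10, "rx": 0, "ry": 0, "rz": -1.444, "fingers": 1},
    {"x": 528, "y": -477, "z": 5, "rx": 0, "ry": 0, "rz": -1.444, "fingers": 1},
    {"x": 551, "y": -525, "z": 20, "rx": 0, "ry": 0, "rz": -1.444, "fingers": 1},
    {"x": 574, "y": -573, "z": 30, "rx": 0, "ry": 0, "rz": -1.444, "fingers": 1},
    {"x": 574, "y": -573, "z": 60, "rx": 0, "ry": 0, "rz": -1.444, "fingers": 1},
    {"x": 574, "y": -573, "z": 100, "rx": 0, "ry": 0, "rz": -1.444, "fingers": 1},
    {"x": 574, "y": -573, "z": 100, "rx": 0, "ry": 0, "rz": -1.444, "fingers": 1}
  ]
}}

```text
time_s: 2.48
tool_pos: [0.5732, 0.0593, 0.1273]
tool_rot: [-179.6, -0.0, 96.3]
force: [0.1, 1.3, 0.2]
grip_width: 0.0001
grasp_force: 0.0
```

```bash
python3 - <<'E'
import pickle;from h import *
from cell import vision
B=pickle.load(open('B.pkl','rb'));np.set_printoptions(suppress=True)
plan([bw(B,48,170,94),bw(B,48,170,88)],96.28)
w=vision.read_camera('wrist');s=vision.read_camera('side')
a=cv2.resize(w['image'],(400,300));b=cv2.resize(s['image'][170:320,240:440],(400,300),interpolation=cv2.INTER_CUBIC)
cv2.imwrite('pics/p2.png',np.hstack([a,b])[...,::-1])
c=pickle.load(open('cam0.pkl','rb'))['top'];hsv=cv2.cvtColor(c['image'],cv2.COLOR_RGB2HSV).astype(int);H,S,V=hsv[...,0],hsv[...,1],hsv[...,2]
m=(S>140)&(V>120)&(H<17);m[:190]=0;m[260:]=0;m[:,:340]=0;m[:,445:]=0
C=cont(blob(m));q=((ray(c,C,.033)-B[:3,3])@B[:3,:3])[:,:2]*1000
print(m.sum(),'tip',q[q[:,1].argmax()],'butt',q[q[:,1].argmin()])
for y in range(-220,0,20):
    v=q[abs(q[:,1]-y)<4][:,0]
    if len(v):print(y,v.min().round(1),v.max().round(1))
E
```

```text
t 2.475 pos [0.5732 0.0593 0.1273] rot [-179.59   -0.03   96.32] F [0.11 1.3  0.18] q [ 27.  19. -41. 100.  13.  67. -12.]
  shift [ 0.2  2.6 33.2]
  shift [ 0.2  2.7 39.2]
  rotvec [-0.0072 -0.0006  0.0007]
1229 tip [ 4.14772081 -6.6919235 ] butt [   5.20793476 -192.90662488]
-180 -11.0 21.5
-160 -14.3 18.0
-140 -17.7 12.8
-120 -19.4 9.4
-100 -19.3 6.8
-80 -19.3 3.4
-60 -17.6 0.8
-40 -11.8 4.2
-20 -5.9 5.8
```

View pics/p2.png

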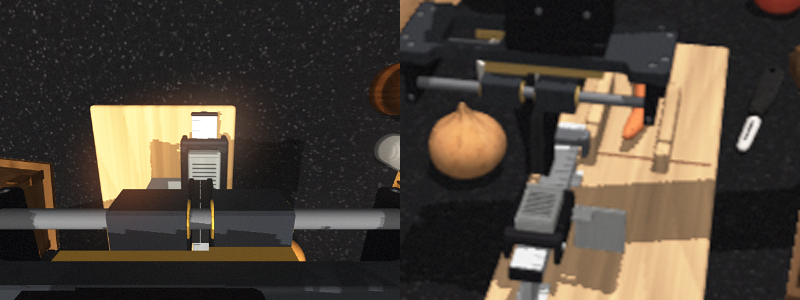

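The wrist view shows the closed fingers at (200,215) lined up with the button at (205,165). The side view shows the fingertips over the stop's right part at about (545,170), with the onion and collar clear.

Request:
{"api": "drive_tool", "payload": {
  "moves": [
    {"x": 0, "y": 3, "z": 15, "rx": 0, "ry": 0, "rz": 0, "fingers": 1},
    {"x": 0, "y": 3, "z": 29, "rx": 0, "ry": 0, "rz": 0, "fingers": 1},
    {"x": 0, "y": 3, "z": 29, "rx": 0, "ry": 0, "rz": 0, "fingers": 1},
    {"x": 0, "y": 3, "z": 29, "rx": 0, "ry": 0, "rz": 0, "fingers": 1}
  ]
}}

```text
time_s: 3.08
tool_pos: [0.5791, 0.0602, 0.1016]
tool_rot: [180.0, -0.0, 96.3]
force: [0.1, 1.3, 0.0]
grip_width: 0.0005
grasp_force: 0.0
```

Request:
{"api": "drive_tool", "payload": {
  "moves": [
    {"x": 0, "y": -3, "z": 4, "rx": 0, "ry": 0, "rz": 0, "fingers": 1},
    {"x": 0, "y": -3, "z": 7, "rx": 0, "ry": 0, "rz": 0, "fingers": 1},
    {"x": 0, "y": -3, "z": 10, "rx": 0, "ry": 0, "rz": 0, "fingers": 1},
    {"x": 0, "y": -3, "z": 10, "rx": 0, "ry": 0, "rz": 0, "fingers": 1}
  ]
}}

```text
time_s: 3.58
tool_pos: [0.576, 0.0599, 0.0922]
tool_rot: [-180.0, 0.0, 96.3]
force: [-2.8, 0.2, 5.7]
grip_width: 0.0006
grasp_force: 3.0
```

Request:
{"api": "drive_tool", "payload": {
  "moves": [
    {"x": 0, "y": 0, "z": 3, "rx": 0, "ry": 0, "rz": 0, "fingers": 1},
    {"x": 0, "y": 0, "z": 6, "rx": 0, "ry": 0, "rz": 0, "fingers": 1},
    {"x": 0, "y": 0, "z": 6, "rx": 0, "ry": 0, "rz": 0, "fingers": 1}
  ]
}}

```text
time_s: 3.95
tool_pos: [0.5761, 0.0601, 0.0882]
tool_rot: [-180.0, 0.1, 96.3]
force: [-7.7, -1.5, 17.3]
grip_width: 0.0004
grasp_force: 8.8
```

Request:
{"api": "drive_tool", "payload": {
  "moves": [
    {"x": 0, "y": 0, "z": 2, "rx": 0, "ry": 0, "rz": 0, "fingers": 1},
    {"x": -2, "y": 0, "z": 2, "rx": 0, "ry": 0, "rz": 0, "fingers": 1},
    {"x": -7, "y": 0, "z": 2, "rx": 0, "ry": 0, "rz": 0, "fingers": 1},
    {"x": -13, "y": 0, "z": 2, "rx": 0, "ry": 0, "rz": 0, "fingers": 1},
    {"x": -19, "y": 0, "z": 2, "rx": 0, "ry": 0, "rz": 0, "fingers": 1},
    {"x": -25, "y": 0, "z": 2, "rx": 0, "ry": 0, "rz": 0, "fingers": 1},
    {"x": -31, "y": 0, "z": 2, "rx": 0, "ry": 0, "rz": 0, "fingers": 1},
    {"x": -36, "y": 0, "z": 2, "rx": 0, "ry": 0, "rz": 0, "fingers": 1},
    {"x": -40, "y": 0, "z": 2, "rx": 0, "ry": 0, "rz": 0, "fingers": 1},
    {"x": -40, "y": 0, "z": 2, "rx": 0, "ry": 0, "rz": 0, "fingers": 1}
  ]
}}

```text
time_s: 5.2
tool_pos: [0.5807, 0.02, 0.088]
tool_rot: [180.0, 0.1, 96.3]
force: [-11.5, -1.3, 28.5]
grip_width: 0.0004
grasp_force: 14.0
```

```bash
python3 - <<'E'
import pickle;from h import *
from cell import vision
B=pickle.load(open('B.pkl','rb'));plan([bw(B,48,96,88)],96.28)
s=vision.read_camera('side');c=vision.read_camera('top')
b=cv2.resize(s['image'][190:310,270:370],(500,600),interpolation=cv2.INTER_CUBIC);a=cv2.resize(c['image'][215:305,215:325][:,:60],(300,450),interpolation=cv2.INTER_CUBIC)
cv2.imwrite('pics/p3.png',np.hstack([np.pad(a,((0,150),(0,0),(0,0))),b])[...,::-1])
E
```

```text
t 5.2 pos [0.5807 0.02   0.088 ] rot [1.800e+02 1.300e-01 9.628e+01] F [-11.48  -1.31  28.51] q [ 29.  21. -40. 101.  15.  63. -10.]
  shift [-33.9  -0.7   0.1]
  rotvec [0.     0.0023 0.0001]
```

View pics/p3.png

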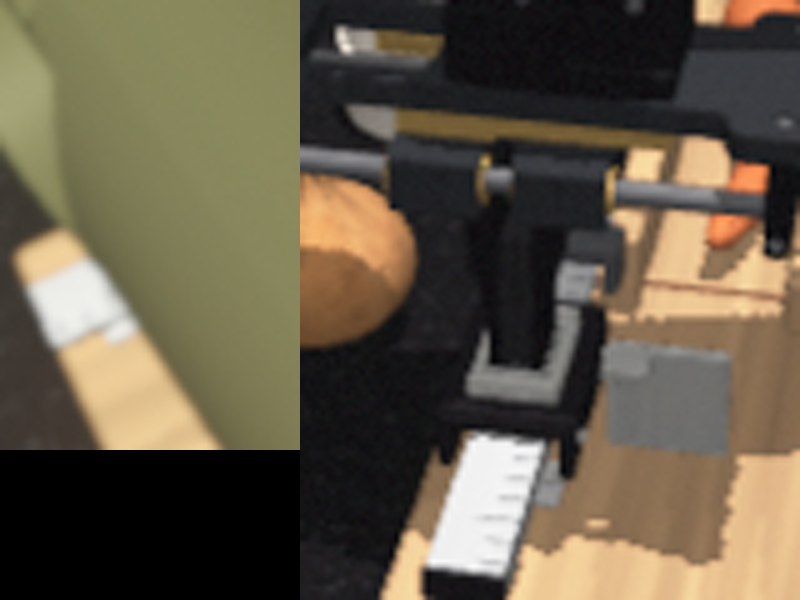

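The side crop shows the finger at (520,330) still in the middle of the button, and the stop has moved along the rail with it. The gap to the collar at (590,265) remains, about 34 mm.

Request:
{"api": "drive_tool", "payload": {
  "moves": [
    {"x": -5, "y": -0.5, "z": 0, "rx": 0, "ry": 0, "rz": 0, "fingers": 1},
    {"x": -11, "y": -1, "z": 0, "rx": 0, "ry": 0, "rz": 0, "fingers": 1},
    {"x": -17, "y": -1, "z": 0, "rx": 0, "ry": 0, "rz": 0, "fingers": 1},
    {"x": -23, "y": -1, "z": 0, "rx": 0, "ry": 0, "rz": 0, "fingers": 1},
    {"x": -28, "y": -1, "z": 0, "rx": 0, "ry": 0, "rz": 0, "fingers": 1},
    {"x": -31, "y": -1, "z": 0, "rx": 0, "ry": 0, "rz": 0, "fingers": 1},
    {"x": -31, "y": -1, "z": 0, "rx": 0, "ry": 0, "rz": 0, "fingers": 1}
  ]
}}

```text
time_s: 6.18
tool_pos: [0.5839, -0.011, 0.088]
tool_rot: [179.9, 0.1, 96.3]
force: [-9.0, -0.9, 25.7]
grip_width: 0.0003
grasp_force: 12.9
```

Request:
{"api": "drive_tool", "payload": {
  "moves": [
    {"x": -1, "y": 0, "z": 0, "rx": 0, "ry": 0, "rz": 0, "fingers": 1},
    {"x": -2, "y": 0, "z": 0, "rx": 0, "ry": 0, "rz": 0, "fingers": 1},
    {"x": -2, "y": 0, "z": 0, "rx": 0, "ry": 0, "rz": 0, "fingers": 1}
  ]
}}

```text
time_s: 6.55
tool_pos: [0.5841, -0.0125, 0.0881]
tool_rot: [179.9, 0.1, 96.3]
force: [-9.7, 0.5, 26.0]
grip_width: 0.0005
grasp_force: 12.9
```

Request:
{"api": "drive_tool", "payload": {
  "moves": [
    {"x": -1, "y": 0, "z": 0, "rx": 0, "ry": 0, "rz": 0, "fingers": 1},
    {"x": -2, "y": 0, "z": 0, "rx": 0, "ry": 0, "rz": 0, "fingers": 1},
    {"x": -2, "y": 0, "z": 0, "rx": 0, "ry": 0, "rz": 0, "fingers": 1}
  ]
}}

```text
time_s: 6.92
tool_pos: [0.5842, -0.0136, 0.0881]
tool_rot: [179.9, 0.1, 96.3]
force: [-9.6, 0.8, 26.3]
grip_width: 0.0005
grasp_force: 12.9
```

Request:
{"api": "drive_tool", "payload": {
  "moves": [
    {"x": -1, "y": 0, "z": 0, "rx": 0, "ry": 0, "rz": 0, "fingers": 1},
    {"x": -2, "y": 0, "z": 0, "rx": 0, "ry": 0, "rz": 0, "fingers": 1},
    {"x": -2, "y": 0, "z": 0, "rx": 0, "ry": 0, "rz": 0, "fingers": 1}
  ]
}}

```text
time_s: 7.3
tool_pos: [0.5842, -0.0138, 0.0881]
tool_rot: [179.9, -0.1, 96.4]
force: [-10.0, 3.6, 25.8]
grip_width: 0.0004
grasp_force: 13.1
```

Request:
{"api": "drive_tool", "payload": {
  "moves": [
    {"x": -1, "y": 0, "z": 0, "rx": 0, "ry": 0, "rz": 0, "fingers": 1},
    {"x": -2, "y": 0, "z": 0, "rx": 0, "ry": 0, "rz": 0, "fingers": 1},
    {"x": -2, "y": 0, "z": 0, "rx": 0, "ry": 0, "rz": 0, "fingers": 1}
  ]
}}

```text
time_s: 7.68
tool_pos: [0.5842, -0.014, 0.0881]
tool_rot: [179.9, -0.2, 96.5]
force: [-10.8, 6.9, 26.5]
grip_width: 0.0002
grasp_force: 13.2
```

Request:
{"api": "drive_tool", "payload": {
  "moves": [
    {"x": 0, "y": 0, "z": -2, "rx": 0, "ry": 0, "rz": 0, "fingers": 1},
    {"x": 0, "y": 0, "z": -4, "rx": 0, "ry": 0, "rz": 0, "fingers": 1},
    {"x": 1, "y": 0, "z": -6, "rx": 0, "ry": 0, "rz": 0, "fingers": 1},
    {"x": 2, "y": 0, "z": -9, "rx": 0, "ry": 0, "rz": 0, "fingers": 1},
    {"x": 3, "y": 0, "z": -13, "rx": 0, "ry": 0, "rz": 0, "fingers": 1},
    {"x": 3, "y": 0, "z": -30, "rx": 0, "ry": 0, "rz": 0, "fingers": 1},
    {"x": 3, "y": 0, "z": -60, "rx": 0, "ry": 0, "rz": 0, "fingers": 1},
    {"x": 3, "y": 0, "z": -110, "rx": 0, "ry": 0, "rz": 0, "fingers": 1},
    {"x": 3, "y": 0, "z": -110, "rx": 0, "ry": 0, "rz": 0, "fingers": 1}
  ]
}}

```text
time_s: 8.8
tool_pos: [0.5863, -0.0159, 0.1988]
tool_rot: [179.5, 0.1, 96.3]
force: [0.1, 0.6, -0.2]
grip_width: 0.0003
grasp_force: 0.0
```

```bash
python3 - <<'E'
import pickle;from h import *
B=pickle.load(open('B.pkl','rb'));np.set_printoptions(suppress=True)
plan([bw(B,5,-240,150),bw(B,5,-240,60),bw(B,5,-240,37)],96.28)
E
```

```text
t 8.8 pos [ 0.5863 -0.0159  0.1988] rot [179.51   0.12  96.27] F [ 0.06  0.64 -0.23] q [ 34.  15. -41.  94.  10.  74.  -3.]
  shift [-333.5  -45.8   49.1]
  shift [-333.3  -46.5  139.1]
  shift [-333.2  -46.7  162.1]
  rotvec [ 0.0085  0.0021 -0.0002]
```

Request:
{"api": "drive_tool", "payload": {
  "moves": [
    {"x": -50, "y": -10, "z": 0, "rx": 0, "ry": 0, "rz": 0, "fingers": 0.54},
    {"x": -105, "y": -20, "z": 0, "rx": 0, "ry": 0, "rz": 0, "fingers": 0.54},
    {"x": -160, "y": -30, "z": 0, "rx": 0, "ry": 0, "rz": 0, "fingers": 0.54},
    {"x": -215, "y": -40, "z": 10, "rx": 0, "ry": 0, "rz": 0, "fingers": 0.54},
    {"x": -270, "y": -45, "z": 25, "rx": 0, "ry": 0, "rz": 0, "fingers": 0.54},
    {"x": -333, "y": -46, "z": 50, "rx": 0, "ry": 0, "rz": 0, "fingers": 0.54},
    {"x": -333, "y": -46, "z": 100, "rx": 0, "ry": 0, "rz": 0, "fingers": 0.54},
    {"x": -333, "y": -46, "z": 140, "rx": 0, "ry": 0, "rz": 0, "fingers": 0.54},
    {"x": -333, "y": -46, "z": 140, "rx": 0, "ry": 0, "rz": 0, "fingers": 0.54},
    {"x": -333, "y": -46, "z": 140, "rx": 0, "ry": 0, "rz": 0, "fingers": 0.54}
  ]
}}

```text
time_s: 10.05
tool_pos: [0.5752, -0.3522, 0.0552]
tool_rot: [179.9, 0.1, 96.3]
force: [0.3, 1.2, -0.2]
grip_width: 0.02
grasp_force: 0.0
```

```bash
cat >> h.py <<'E'
def carrot(c,B):
    hsv=cv2.cvtColor(c['image'],cv2.COLOR_RGB2HSV).astype(int);H,S,V=hsv[...,0],hsv[...,1],hsv[...,2]
    m=(S>140)&(V>90)&(H<17);m[:190]=0;m[260:]=0;m[:,:315]=0;m[:,445:]=0
    q=((ray(c,cont(blob(m)),.033)-B[:3,3])@B[:3,:3])[:,:2]*1000
    print('tip',q[q[:,1].argmax()].round(1),'butt',q[q[:,1].argmin()].round(1))
E
python3 - <<'E'
import pickle;from h import *
from cell import vision,sensors
B=pickle.load(open('B.pkl','rb'));np.set_printoptions(suppress=True)
print(sensors.get_obs()['grip_width']);plan([bw(B,5,-225,37)],96.28)
s=vision.read_camera('side');c=vision.read_camera('top');carrot(c,B)
b=cv2.resize(s['image'][180:320,275:415],(400,400),interpolation=cv2.INTER_CUBIC);a=cv2.resize(c['image'][170:300,210:340],(400,400),interpolation=cv2.INTER_CUBIC)
cv2.imwrite('pics/p4.png',np.hstack([a,b])[...,::-1])
E
```

```text
0.01999388738429276
t 10.05 pos [ 0.5752 -0.3522  0.0552] rot [179.91   0.07  96.31] F [ 0.3   1.24 -0.21] q [ 51.  32. -29.  89.  16.  63.  24.]
  shift [14.5  2.5 18.2]
  rotvec [0.0017 0.0011 0.0006]
tip [ 4.1 -6.7] butt [   5.2 -192.9]
```

View pics/p4.png

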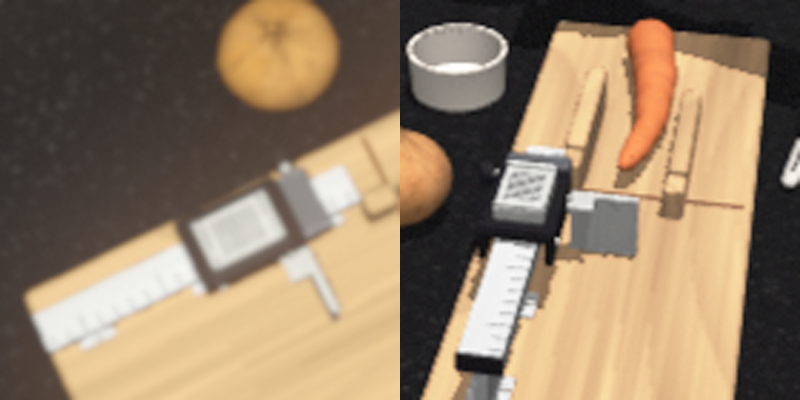

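In the top crop the stop's right edge meets the collar at (290,205), and in the side crop the stop at (525,185) sits flush with the collar. The carrot is untouched, with its tip at (627,162) in the side crop.

Request:
{"api": "drive_tool", "payload": {
  "moves": [
    {"x": 0, "y": 1, "z": 10, "rx": 0, "ry": 0, "rz": 0, "fingers": 0.54},
    {"x": 8, "y": 1, "z": 20, "rx": 0, "ry": 0, "rz": 0, "fingers": 0.54},
    {"x": 18, "y": 1, "z": 20, "rx": 0, "ry": 0, "rz": 0, "fingers": 0.54},
    {"x": 26, "y": 1, "z": 20, "rx": 0, "ry": 0, "rz": 0, "fingers": 0.54},
    {"x": 32, "y": 1, "z": 20, "rx": 0, "ry": 0, "rz": 0, "fingers": 0.54},
    {"x": 36, "y": 1, "z": 20, "rx": 0, "ry": 0, "rz": 0, "fingers": 0.54},
    {"x": 40, "y": 1, "z": 20, "rx": 0, "ry": 0, "rz": 0, "fingers": 0.54},
    {"x": 44, "y": 1, "z": 20, "rx": 0, "ry": 0, "rz": 0, "fingers": 0.54},
    {"x": 48, "y": 1, "z": 20, "rx": 0, "ry": 0, "rz": 0, "fingers": 0.54},
    {"x": 52, "y": 1, "z": 20, "rx": 0, "ry": 0, "rz": 0, "fingers": 0.54},
    {"x": 56, "y": 1, "z": 20, "rx": 0, "ry": 0, "rz": 0, "fingers": 0.54},
    {"x": 60, "y": 1, "z": 20, "rx": 0, "ry": 0, "rz": 0, "fingers": 0.54},
    {"x": 60, "y": 1, "z": 20, "rx": 0, "ry": 0, "rz": 0, "fingers": 0.54}
  ]
}}

```text
time_s: 11.78
tool_pos: [0.5687, -0.2915, 0.0335]
tool_rot: [-180.0, -0.0, 96.3]
force: [-0.1, 0.2, 0.4]
grip_width: 0.02
grasp_force: 0.0
```

```bash
python3 - <<'E'
import pickle;from h import *
from cell import vision,sensors
B=pickle.load(open('B.pkl','rb'));np.set_printoptions(suppress=True)
plan([bw(B,5,-127,37)],96.28)
s=vision.read_camera('side');c=vision.read_camera('top');carrot(c,B)
b=cv2.resize(s['image'][140:300,275:435],(400,400),interpolation=cv2.INTER_CUBIC);a=cv2.resize(c['image'][150:300,310:460],(400,400),interpolation=cv2.INTER_CUBIC)
cv2.imwrite('pics/p5.png',np.hstack([a,b])[...,::-1])
E
```

```text
t 11.775 pos [ 0.5687 -0.2915  0.0335] rot [-180.     -0.01   96.34] F [-0.09  0.18  0.41] q [ 48.  29. -30.  95.  16.  60.  19.]
  shift [51.5  2.4 -3.4]
  rotvec [-0.0001 -0.0002  0.0011]
tip [-5.9 15.2] butt [   6.9 -167.8]
```

View pics/p5.png

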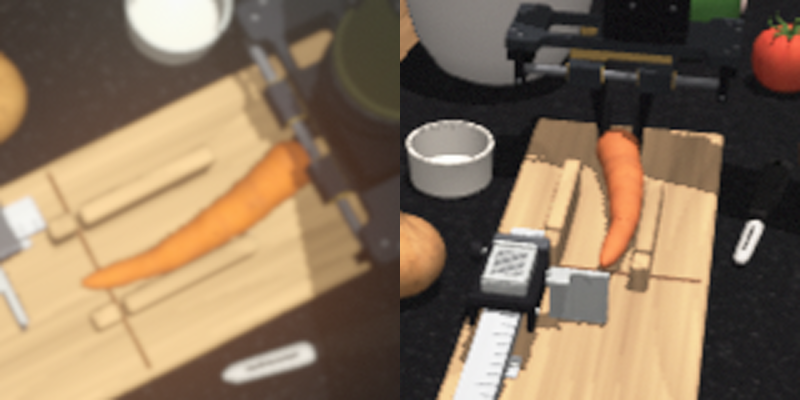

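The top crop shows the carrot's tip at (85,282) and its butt at (300,160), with the fingers against the shoulder. The carrot has moved 22 mm, but its tip has swung about 10 mm towards the robot, to board x −6. I'll steer the butt towards the robot while pushing, so the tip swings back.

Request:
{"api": "drive_tool", "payload": {
  "moves": [
    {"x": 2, "y": -2, "z": 0, "rx": 0, "ry": 0, "rz": 0, "fingers": 0.54},
    {"x": 4, "y": -4, "z": 0, "rx": 0, "ry": 0, "rz": 0, "fingers": 0.54},
    {"x": 6, "y": -6, "z": 0, "rx": 0, "ry": 0, "rz": 0, "fingers": 0.54},
    {"x": 8, "y": -8, "z": 0, "rx": 0, "ry": 0, "rz": 0, "fingers": 0.54},
    {"x": 11, "y": -9, "z": 0, "rx": 0, "ry": 0, "rz": 0, "fingers": 0.54},
    {"x": 14, "y": -10, "z": 0, "rx": 0, "ry": 0, "rz": 0, "fingers": 0.54},
    {"x": 17, "y": -10, "z": 0, "rx": 0, "ry": 0, "rz": 0, "fingers": 0.54},
    {"x": 20, "y": -10, "z": 0, "rx": 0, "ry": 0, "rz": 0, "fingers": 0.54},
    {"x": 20, "y": -10, "z": 0, "rx": 0, "ry": 0, "rz": 0, "fingers": 0.54}
  ]
}}

```text
time_s: 13.0
tool_pos: [0.5566, -0.2729, 0.0336]
tool_rot: [180.0, -0.0, 96.3]
force: [-0.2, 0.2, -0.2]
grip_width: 0.0203
grasp_force: 0.0
```

```bash
cat > look.py <<'E'
import pickle,sys;from h import *
from cell import vision
B=pickle.load(open('B.pkl','rb'));np.set_printoptions(suppress=True)
plan([bw(B,0,-127,35)],96.28)
s=vision.read_camera('side');c=vision.read_camera('top');carrot(c,B)
b=cv2.resize(s['image'][140:300,275:435],(400,400),interpolation=cv2.INTER_CUBIC);a=cv2.resize(c['image'][150:300,290:440],(400,400),interpolation=cv2.INTER_CUBIC)
cv2.imwrite(f'pics/{sys.argv[1]}.png',np.hstack([a,b])[...,::-1])
E
python3 look.py p6
```

```text
t 13.0 pos [ 0.5566 -0.2729  0.0336] rot [180.    -0.01  96.34] F [-0.18  0.2  -0.2 ] q [ 48.  27. -30.  98.  16.  59.  18.]
  shift [31.6  7.3 -1.4]
  rotvec [ 0.     -0.0001  0.001 ]
tip [17.5 32.4] butt [  -1.6 -145.8]
```

Request:
{"api": "drive_tool", "payload": {
  "moves": [
    {"x": 2, "y": 1, "z": 0, "rx": 0, "ry": 0, "rz": 0, "fingers": 0.54},
    {"x": 4, "y": 2, "z": 0, "rx": 0, "ry": 0, "rz": 0, "fingers": 0.54},
    {"x": 6, "y": 3, "z": 0, "rx": 0, "ry": 0, "rz": 0, "fingers": 0.54},
    {"x": 8, "y": 4, "z": 0, "rx": 0, "ry": 0, "rz": 0, "fingers": 0.54},
    {"x": 10, "y": 5, "z": 0, "rx": 0, "ry": 0, "rz": 0, "fingers": 0.54},
    {"x": 12, "y": 5, "z": 0, "rx": 0, "ry": 0, "rz": 0, "fingers": 0.54},
    {"x": 12, "y": 5, "z": 0, "rx": 0, "ry": 0, "rz": 0, "fingers": 0.54}
  ]
}}

```text
time_s: 13.98
tool_pos: [0.5601, -0.2606, 0.0335]
tool_rot: [-180.0, -0.0, 96.3]
force: [0.1, -1.0, 0.3]
grip_width: 0.02
grasp_force: 0.0
```

```bash
python3 look.py p7
```

```text
t 13.975 pos [ 0.5601 -0.2606  0.0335] rot [-179.99   -0.     96.32] F [ 0.08 -0.98  0.27] q [ 47.  27. -31.  99.  16.  58.  17.]
  shift [19.8  2.4 -1.5]
  rotvec [-0.0001 -0.0001  0.0007]
tip [15.  44.1] butt [  -1.7 -132.9]
```

Request:
{"api": "drive_tool", "payload": {
  "moves": [
    {"x": 2, "y": 1, "z": 0, "rx": 0, "ry": 0, "rz": 0, "fingers": 0.54},
    {"x": 4, "y": 2, "z": 0, "rx": 0, "ry": 0, "rz": 0, "fingers": 0.54},
    {"x": 6, "y": 3, "z": 0, "rx": 0, "ry": 0, "rz": 0, "fingers": 0.54},
    {"x": 8, "y": 3, "z": 0, "rx": 0, "ry": 0, "rz": 0, "fingers": 0.54},
    {"x": 10, "y": 3, "z": 0, "rx": 0, "ry": 0, "rz": 0, "fingers": 0.54},
    {"x": 12, "y": 3, "z": 0, "rx": 0, "ry": 0, "rz": 0, "fingers": 0.54},
    {"x": 12, "y": 3, "z": 0, "rx": 0, "ry": 0, "rz": 0, "fingers": 0.54}
  ]
}}

```text
time_s: 14.95
tool_pos: [0.5618, -0.2484, 0.0335]
tool_rot: [-180.0, -0.0, 96.3]
force: [0.6, -0.5, 0.3]
grip_width: 0.0198
grasp_force: 0.0
```

```bash
python3 look.py p8
```

```text
t 14.95 pos [ 0.5618 -0.2484  0.0335] rot [-179.99   -0.     96.32] F [ 0.59 -0.45  0.32] q [ 46.  27. -31.  99.  16.  58.  16.]
  shift [ 7.8 -0.5 -1.5]
  rotvec [-0.0001 -0.0001  0.0007]
tip [16.6 55.7] butt [   9.4 -119.7]
```

View pics/p8.png

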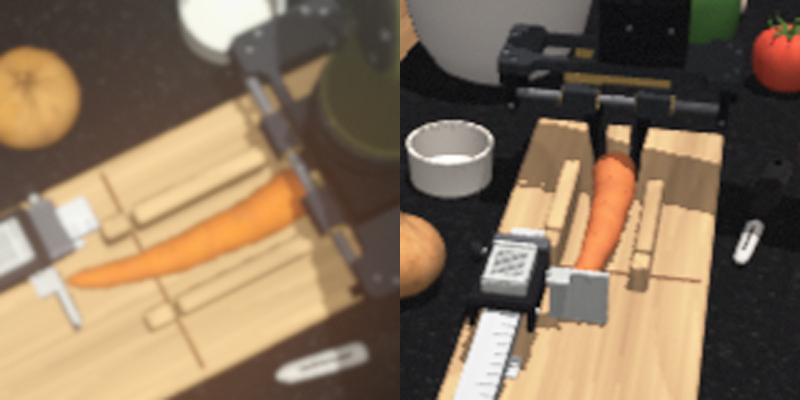

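The top crop shows the tip at (70,282), just short of the plate at (65,305), at board x ≈ 16, which is inside the allowed range. The fingers are on the shoulder, and the stop is still flush with the collar.

Request:
{"api": "drive_tool", "payload": {
  "moves": [
    {"x": 1, "y": 0, "z": 0, "rx": 0, "ry": 0, "rz": 0, "fingers": 0.54},
    {"x": 2, "y": 0, "z": 0, "rx": 0, "ry": 0, "rz": 0, "fingers": 0.54},
    {"x": 3, "y": 0, "z": 0, "rx": 0, "ry": 0, "rz": 0, "fingers": 0.54},
    {"x": 4, "y": 0, "z": 0, "rx": 0, "ry": 0, "rz": 0, "fingers": 0.54},
    {"x": 4, "y": 0, "z": 0, "rx": 0, "ry": 0, "rz": 0, "fingers": 0.54}
  ]
}}

```text
time_s: 15.68
tool_pos: [0.5613, -0.2445, 0.0335]
tool_rot: [-180.0, -0.0, 96.3]
force: [1.3, -0.1, -0.8]
grip_width: 0.0198
grasp_force: 0.1
```

Request:
{"api": "drive_tool", "payload": {
  "moves": [
    {"x": 1, "y": 0, "z": 0, "rx": 0, "ry": 0, "rz": 0, "fingers": 0.54},
    {"x": 1, "y": 0, "z": 0, "rx": 0, "ry": 0, "rz": 0, "fingers": 0.54}
  ]
}}

```text
time_s: 15.92
tool_pos: [0.5613, -0.2436, 0.0336]
tool_rot: [180.0, 0.0, 96.3]
force: [0.8, -0.5, 0.0]
grip_width: 0.0202
grasp_force: 0.1
```

Request:
{"api": "drive_tool", "payload": {
  "moves": [
    {"x": 1, "y": 0, "z": 0, "rx": 0, "ry": 0, "rz": 0, "fingers": 0.54},
    {"x": 1, "y": 0, "z": 0, "rx": 0, "ry": 0, "rz": 0, "fingers": 0.54}
  ]
}}

```text
time_s: 16.18
tool_pos: [0.5611, -0.2426, 0.0335]
tool_rot: [-180.0, 0.0, 96.3]
force: [0.8, -0.4, -0.1]
grip_width: 0.0201
grasp_force: 0.1
```

Request:
{"api": "drive_tool", "payload": {
  "moves": [
    {"x": 1, "y": 0, "z": 0, "rx": 0, "ry": 0, "rz": 0, "fingers": 0.54},
    {"x": 1, "y": 0, "z": 0, "rx": 0, "ry": 0, "rz": 0, "fingers": 0.54}
  ]
}}

```text
time_s: 16.42
tool_pos: [0.561, -0.2421, 0.0336]
tool_rot: [-180.0, 0.0, 96.3]
force: [-0.4, -2.5, -0.5]
grip_width: 0.02
grasp_force: 0.6
```

```bash
python3 look.py p9
```

```text
t 16.425 pos [ 0.561  -0.2421  0.0336] rot [-180.      0.04   96.3 ] F [-0.37 -2.52 -0.47] q [ 46.  27. -31. 100.  16.  58.  16.]
  shift [ 1.5 -0.5 -1.4]
  rotvec [-0.      0.0006  0.0003]
tip [11.6 58.3] butt [   4.3 -112.6]
```

Request:
{"api": "drive_tool", "payload": {
  "moves": [
    {"x": 1, "y": 0, "z": 0, "rx": 0, "ry": 0, "rz": 0, "fingers": 0.54},
    {"x": 1, "y": 0, "z": 0, "rx": 0, "ry": 0, "rz": 0, "fingers": 0.54}
  ]
}}

```text
time_s: 16.77
tool_pos: [0.5608, -0.2416, 0.0337]
tool_rot: [-180.0, 0.1, 96.3]
force: [-1.4, -3.6, 0.5]
grip_width: 0.0201
grasp_force: 1.5
```

```bash
python3 look.py p10
```

```text
t 16.775 pos [ 0.5608 -0.2416  0.0337] rot [-180.      0.07   96.27] F [-1.43 -3.62  0.49] q [ 46.  27. -31. 100.  16.  58.  15.]
  shift [ 1.  -0.4 -1.3]
  rotvec [-0.      0.0012 -0.0001]
tip [11.6 58.3] butt [   6.8 -111.9]
```

Request:
{"api": "drive_tool", "payload": {
  "moves": [
    {"x": -2, "y": 0, "z": 0, "rx": 0, "ry": 0, "rz": 0, "fingers": 0.54},
    {"x": -6, "y": 0, "z": 0, "rx": 0, "ry": 0, "rz": 0, "fingers": 0.54},
    {"x": -14, "y": 0, "z": 0, "rx": 0, "ry": 0, "rz": 0, "fingers": 0.54},
    {"x": -30, "y": 0, "z": 0, "rx": 0, "ry": 0, "rz": 0, "fingers": 0.54},
    {"x": -60, "y": 0, "z": -10, "rx": 0, "ry": 0, "rz": 0, "fingers": 0.54},
    {"x": -80, "y": 0, "z": -50, "rx": 0, "ry": 0, "rz": 0, "fingers": 0.54},
    {"x": -120, "y": 0, "z": -90, "rx": 0, "ry": 0, "rz": 0, "fingers": 0.54},
    {"x": -160, "y": 0, "z": -130, "rx": 0, "ry": 0, "rz": 0, "fingers": 0.54},
    {"x": -160, "y": 0, "z": -130, "rx": 0, "ry": 0, "rz": 0, "fingers": 0.54}
  ]
}}

```text
time_s: 18.0
tool_pos: [0.5787, -0.407, 0.1674]
tool_rot: [179.7, 0.4, 95.9]
force: [0.1, 1.0, -0.2]
grip_width: 0.0201
grasp_force: 0.0
```

```bash
sed -i 's/s.image.\[140:300,275:435\]/s["image"][215:285,290:360]/; s/c.image.\[150:300,290:440\]/c["image"][205:275,290:360]/' look.py; python3 look.py p11
```

```text
t 18.0 pos [ 0.5787 -0.407   0.1674] rot [179.74   0.39  95.88] F [ 0.12  0.96 -0.19] q [ 53.  30. -29.  78.  14.  75.  30.]
  shift [168.2  -1.8 131.2]
  rotvec [ 0.0045  0.0068 -0.007 ]
tip [11.6 58.3] butt [   3.4 -122.9]
```

View pics/p11.png

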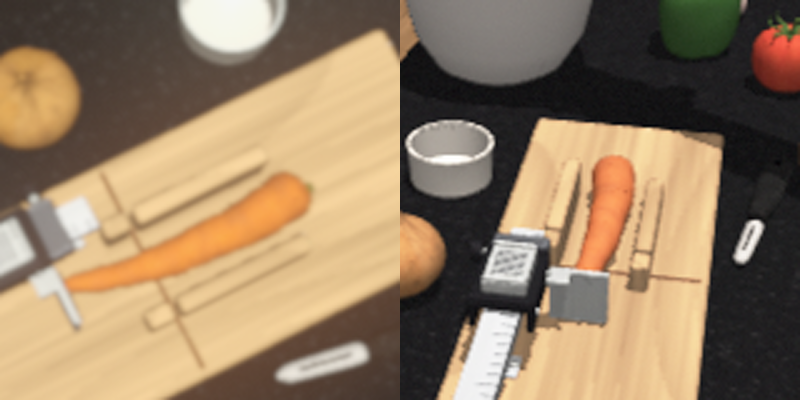

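The tip at (68,284) meets the plate, the stop is flush with the collar, its button is up, and the arm is clear. Handing in.

```bash
python3 -c "
from cell import workorder
print(workorder.sign_off())"
```

```text
the job is handed in; nothing more can be done
None
```

I handed the job in after about 18 s of robot time: the stop is braked against the collar and the carrot's tip is resting against its plate, judging by the force readings and the last camera views, but sign-off returned no verdict.

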